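Start and tighten the turntable's clamp knob

ROBOT

A 6-joint arm with a two-finger parallel gripper is mounted at the origin on the work surface. World frame = base frame: x ahead of the robot, y to its left, z up, the work surface at z = 0. Lengths are in m, angles in rad, forces in N, time in s.
With the tool pointing down it reaches from about 0.35 to 0.975 m from the base axis. Payload 4.9 kg.
Tool frame: the origin (TCP) lies at the very end of the fingers, on their centre line; the grasp point (between the pads) lies 19 mm behind it; z points along the fingers, y is the line along which they close (so a half turn about z gives the same grasp; the last joint's range is limited). The gripper opens to 85 mm and grips with 20 to 120 N. Pads are 22 mm wide; open, the fingers measure 114 mm over their backs; the gripper's body (76 mm by 85 mm) begins 54 mm behind the grasp point. The pads swing forward as they close: fully open they stand 13 mm farther back than shut.
Start: joints at [-1.316, 0.053, 1.613, -0, 1.476, -0.119], TCP at [0.228, -0.582, 0.231] pointing down, gripper open.
Joint ranges: [-3.01, 3.01], [-1.01, 2.22], [0.06, 2.58], [-1.02, 4.17], [0.09, 2.62], [-3.14, 3.14]. Speed limits (rad/s): [2.57, 2.57, 3.14, 3.14, 3.14, 3.14].

INTERFACE

Orientations are given as a unit quaternion [w, x, y, z].
In Python, from plant import state, optics, ticket, nets gives the robot as it stands. The module is installed in compiled form; this text tells all that it offers.
- The arm moves only by the shell command python3 -m inch 'ROWS' [OPENING]. ROWS is JSON, a list of rows, each an object of numbers: "dx", "dy", "dz": the shift along the tool's x, y, z as a fraction of full scale; "rx", "ry", "rz": the turn, a rotation vector about the tool's x, y, z as a fraction of full scale. In form: [{"dx": .., "dy": .., "dz": .., "rx": .., "ry": .., "rz": ..}, ...]. A call has 1 to 5 rows; each row is the pose to reach, as a shift and turn from the pose commanded when the call began, along the tool's axes at that moment; what a row does not reach only later rows make up. Full scale, the value 1, is 0.8 m for a shift and 1.5 rad for a turn. A row lasts 1/10 s, in which the tool goes at most 50 mm and 8.59 degrees, less where a joint would pass 70% of its speed; a pose out of reach is approached as far as the arm can. A call with a number of a shift or a turn outside -1 to 1 is refused whole. A call with a gripper value outside its range is refused whole. OPENING is the opening, from -1 (shut) to 1 (fully open), set as the call begins (- or left out, the last holds). The fingers move at their own pace and stop on an object; the grip force is fixed at half the most. Time passes only in rows, so rows that repeat a pose let the fingers close. It gives the time, the measured TCP pose, the force, the opening and the grip force at its end, in the units of the state.
- state(): the state, without advancing time (a new reading comes with each control period).
- optics.grab_frame(name): name is "scene" or "top" or "wrist"; returns the picture (384x512x3 uint8, red, green, blue); there is no depth.
- optics.camera_info(name): a dict with "fx", "fy", "cx", "cy" (pixels), "R" (3x3) and "t" (3): a world point X has camera coordinates R X + t. Camera axes: x right, y down, z forward; pixel columns grow to the right and rows downward; lengths in m; the calibration is good to about 2 mm. A picture is of the moment at which its call begins: read the wrist's pose just before it. camera_info takes no time and is no camera call; for the wrist camera it gives the pose at the moment of the call.
- ticket.job_done(): hands the job in; it is judged then, once.
Trained networks look in the newest picture that a camera, given by its name, has taken for a name from the list of things; names that differ only in an ending like _2 or _b are one class to them, and where a whole thing is asked for, a point or a joint stands for the part that bears it (a point fixed in the world has none). Each returns a list of dicts, best first, with "confidence" (0 to 1); they miss things now and then, are a little off and sometimes report something else, mostly with a low value. They report only what shows in the picture. A call takes as long as a camera call. They do not tell look-alikes from the thing itself.
- nets.boxes_of(camera, name): "bbox" ([centre column, centre row, width, height] in pixels, round what is visible of it).
- nets.outline_of(camera, name): "pixels" (384x512 bool, what is visible of it) and "bbox" ([centre column, centre row, width, height] in pixels, round what is visible of it).
The state is a dict: "time": time; "joint_pos": joint angles; "joint_vel": joint speeds; "joint_efforts": joint torques, N m; "tool_pos": TCP position; "tool_rot": TCP orientation; "contact_force": force on the tool from outside, world axes, zero at the start; "ft_torque": the same for the moment, N m; "gripper_width": opening from 0.0 (shut) to 1.0 (fully open); "grasp_force": force on a finger pad.
Only numpy, scipy, OpenCV 4.12 (cv2) and the standard library are available. Lean on these libraries where they do the work, as an engineer would, in place of code of your own. Each camera call takes 0.05 s, during which the arm holds its last target. There are 200 camera calls.

TASK

Put the white clamp knob with the grip bar back on the turntable's stud: set it over the stud, turn it gently backwards (anticlockwise from above) until you feel it drop into the thread, then turn it forwards until its skirt sits fully home, flat on the disc. Never force it when it stops turning, do not press hard, and leave the other things on the bench where they are; let go of the knob at the end.

Things in the scene. Friction and masses are not known exactly. Their poses are not given: they have to be found in the camera images.
- knob_grip (a point): Clamp knob: white plastic, about 120 g, loose, standing upright on its open end. Round ribbed skirt 46 mm across, 33 mm high; on its top one straight grip bar, 46 mm long (along x), 14 mm thick (along y), 26 mm high. Point: on the knob's axis, in the middle of the bar, 46 mm above the skirt's lower rim, 13 mm below the bar's top. z is up.
- knob: The same knob; origin on its axis at the skirt's lower rim, axes as above. Hidden inside the skirt (bore 35 mm) four lugs point inwards, one every 90 degrees, 4 to 7 mm above the rim, on the x and y axes.
- turntable: Fixed turntable: round ivory base 170 mm across, aluminium disc 156 mm across on top. Origin on its axis at table height. How the stud is turned about the axis differs each time and these axes do not tell it; its thread repeats every 90 degrees.
- stud_tip (a point): Tip of the turntable's upright steel stud, 27 mm above the disc, on the axis. An 18 mm post, coned over its top 4 mm, with a coarse right-hand four-start thread round it, 30 mm across. The knob goes down over it, with 1.5 mm of play to each side. The knob's grip point is then 61.5 mm above the disc if its lugs happen to lie on the thread's stops.
- thread_top (a point): On the axis, at the height of the thread's flat top, 15.5 mm above the disc. With the lugs on it the grip point is 57.5 mm above the disc. Forwards (clockwise from above) they run hard against stops; backwards (anticlockwise), after at most 90 degrees, they drop into the entries, which are about 18 degrees wide and end at the back face of the stops.
- seat (a point): Centre of the disc's top face, 40 mm above the table, z up. Grip point above it: 50 mm with the lugs dropped into the entries (the click), 46 mm fully home, skirt flat on the disc. From the entry the knob runs down these 4 mm in 37 to 55 degrees forwards under light pressure (3 to 8 N); a hard stop follows 13 degrees on. Keep knob on turntable below 80 N: stop at 0.3 N m.
- mass_mid (a point): Bystander: brass cylinder weight with a neck, 38 mm across, 52 mm high; point half-way up
- cap_mid (a point): Bystander: low plain round white cap without a bar, 40 mm across, 16 mm high: not the knob; point half-way up
- block_mid (a point): Bystander: dark wooden cube, 40 mm; point at its centre
- glue_mid (a point): Bystander: white glue bottle, 48 mm across, 130 mm high; point half-way up
- bowl_mid (a point): Bystander: small terracotta bowl, 100 mm across, 40 mm high; point half-way up
- collar_mid (a point): Bystander: steel ring 56 mm across with a 28 mm hole, 12 mm high; point half-way up
Things that resemble listed ones, but are neither listed nor needed, are in the scene too. Leave any pink or purple look-alike of the knob alone.

How it is judged:
On the way:
1. the knob has dropped into the thread entry, upright on the stud, not yet turned home (z of knob_grip in the frame of seat between 0.0472 and 0.0525 m and horizontal distance between knob_grip and seat below 0.0035 m and angle between knob_grip's own z axis and vertical below 0.06 rad), for 0.05 s.
At the end, for the whole second after the job is handed in: The knob's skirt sits flat on the disc: its grip point 44 to 47.3 mm above the disc's top face (46 when home), within 3.5 mm of the stud's axis, tilted less than 0.06 rad, at rest (under 10 mm/s) and released (z of knob_grip in the frame of seat between 0.044 and 0.0473 m and horizontal distance between knob_grip and seat below 0.0035 m and angle between knob_grip's own z axis and vertical below 0.06 rad and linear speed of knob below 0.01 m/s and contact force between the fingers and knob below 0.1 N); the robot touches nothing.
It fails at once if the knob is forced against the turntable or its thread with more than 80 N (contact force between knob and turntable above 80 N).
It fails at once if a bystander is moved by more than 25 mm (distance of any of mass_mid, cap_mid, block_mid, glue_mid, bowl_mid, collar_mid from where it was at the start of the episode above 0.025 m).
It also fails if it takes over 72 s, if anything falls off the work surface, if the arm or the gripper's body presses on something with over 40 N, if the wrist force passes 120 N, or if a joint passes its speed limit or range.

## Working session

There is one attempt and no reset: what is moved stays moved. The work goes in short steps, Python scripts to look and compute and a shell command to move; the robot and the scene stay as the last step left them, time stands still between calls to the robot, and variables do not carry over. Pictures are saved under pics/ and viewed, at most 10 in all, crops included, and the job is handed in when it is done.

```bash
mkdir -p pics; ls
python3 - <<'E'
from plant import state, optics, nets
import cv2,numpy as np
s=state();print({k:np.round(v,3).tolist() for k,v in s.items()})
for c in("scene","top"):
    im=optics.grab_frame(c);cv2.imwrite(f"pics/{c}0.png",im[:,:,::-1])
    i=optics.camera_info(c);print(c,{k:np.round(v,3).tolist() for k,v in i.items()})
    for n in("knob","turntable","stud_tip"):
        print(c,n,[(np.round(d["bbox"],1).tolist(),round(d["confidence"],2)) for d in nets.boxes_of(c,n)][:5])
a=cv2.imread("pics/scene0.png");b=cv2.imread("pics/top0.png")
cv2.imwrite("pics/both0.png",cv2.resize(np.vstack([a,b]),(400,600)))
E
```

```text
pics
{'time': 0.0, 'joint_pos': [-1.316, 0.053, 1.614, -0.0, 1.476, -0.119], 'joint_vel': [-0.001, 0.0, 0.001, -0.0, 0.0, -0.001], 'joint_efforts': [-0.002, -39.369, -37.018, -0.0, 0.007, -0.0], 'tool_pos': [0.228, -0.581, 0.23], 'tool_rot': [-0.001, 0.983, 0.186, -0.0], 'contact_force': [-0.574, 0.047, -0.278], 'ft_torque': [0.041, -0.016, 0.022], 'grasp_force': 0.0, 'gripper_width': 0.997}
scene {'fx': 350.482, 'fy': 350.482, 'cx': 261.959, 'cy': 195.474, 'R': [[-0.348, 0.937, -0.019], [0.643, 0.224, -0.732], [-0.682, -0.267, -0.681]], 't': [0.174, -0.285, 1.28]}
scene knob [([145.8, 168.8, 19.3, 22.7], 0.84), ([171.8, 174.4, 19.0, 20.3], 0.77), ([190.4, 159.9, 15.0, 22.1], 0.7)]
scene turntable [([284.9, 239.2, 69.9, 60.3], 0.93)]
scene stud_tip [([284.6, 238.6, 66.3, 65.5], 0.88)]
top {'fx': 448.228, 'fy': 448.228, 'cx': 252.878, 'cy': 192.079, 'R': [[0.025, -1.0, -0.007], [-0.99, -0.023, -0.139], [0.139, 0.01, -0.99]], 't': [0.009, 0.55, 1.159]}
top knob [([403.2, 229.1, 23.0, 15.9], 0.87), ([368.6, 225.4, 18.2, 15.9], 0.86), ([362.1, 260.2, 28.3, 15.2], 0.71)]
top turntable [([229.1, 178.4, 60.1, 59.7], 0.64)]
top stud_tip [([229.7, 180.4, 61.0, 59.2], 0.84)]
```

View pics/top0.png

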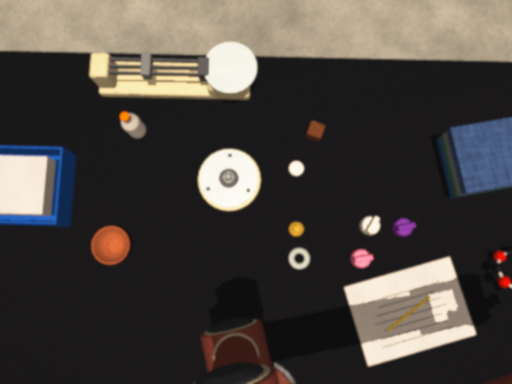

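```bash
cat > h.py <<'E'
import numpy as np,cv2
def tri(c1,p1,c2,p2):
    P=[np.diag([1,1,1.])@np.array([[c["fx"],0,c["cx"]],[0,c["fy"],c["cy"]],[0,0,1]])@np.c_[np.array(c["R"]),np.array(c["t"])] for c in(c1,c2)]
    X=cv2.triangulatePoints(P[0],P[1],np.float64(p1),np.float64(p2)).ravel();return X[:3]/X[3]
def proj(c,X):
    q=np.array(c["R"])@np.asarray(X,float)+np.array(c["t"]);return np.array([c["fx"]*q[0]/q[2]+c["cx"],c["fy"]*q[1]/q[2]+c["cy"]])
def back(c,p,z):
    R=np.array(c["R"]);o=-R.T@np.array(c["t"]);d=R.T@np.array([(p[0]-c["cx"])/c["fx"],(p[1]-c["cy"])/c["fy"],1]);return o+d*(z-o[2])/d[2]
E
python3 - <<'E'
from plant import optics
from h import *
import itertools
cs,ct=optics.camera_info("scene"),optics.camera_info("top")
S=[(145.8,168.8),(171.8,174.4),(190.4,159.9)];T=[(403.2,229.1),(368.6,225.4),(362.1,260.2)]
for s,t in itertools.product(S,T):
    X=tri(cs,s,ct,t);print(s,t,X.round(3),(proj(cs,X)-s).round(1))
print(tri(cs,(284.9,239.2),ct,(229.1,178.4)).round(3))
a=cv2.imread("pics/scene0.png")[130:220,110:230];b=cv2.imread("pics/top0.png")[190:280,330:450]
cv2.imwrite("pics/crop0.png",cv2.resize(np.vstack([a,b]),None,fx=3.3,fy=3.3,interpolation=2))
E
```

```text
(145.8, 168.8) (403.2, 229.1) [ 0.463 -0.387  0.009] [0.6 0.1]
(145.8, 168.8) (368.6, 225.4) [ 0.485 -0.309  0.046] [16.3  0.2]
(145.8, 168.8) (362.1, 260.2) [ 0.412 -0.325 -0.007] [27.9 -1.5]
(171.8, 174.4) (403.2, 229.1) [ 0.45  -0.365 -0.007] [-15.6  -2.4]
(171.8, 174.4) (368.6, 225.4) [ 0.47  -0.291  0.019] [0.4 0. ]
(171.8, 174.4) (362.1, 260.2) [ 0.39 -0.31 -0.05] [12.3  0.2]
(190.4, 159.9) (403.2, 229.1) [ 0.441 -0.326  0.062] [-26.4  -5.3]
(190.4, 159.9) (368.6, 225.4) [ 0.458 -0.26   0.075] [-10.3  -1.2]
(190.4, 159.9) (362.1, 260.2) [ 0.378 -0.277  0.009] [1.6 0.1]
[0.589 0.09  0.012]
```

View pics/crop0.png

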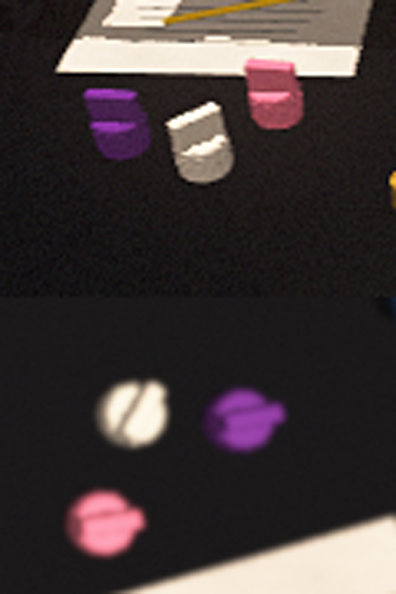

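The knob candidates in the top view are white with a bar (369,225), purple (403,229), pink (362,260) and the plain white cap (297,168). The white barred one at (369,225) is the knob: it's the only white one with a grip bar, and the crop confirms it. Next I'll move over it and look with the wrist camera.

```bash
python3 - <<'E'
from plant import state, optics
from h import *
i=optics.camera_info("wrist");R=np.array(i["R"]);print(i["fx"],i["cx"],i["cy"],"pos",(-R.T@i["t"]).round(3),"fwd",R[2].round(3),"right",R[0].round(3))
E
python3 -m inch '[{"dx":0.06,"dy":-0.03},{"dx":0.12,"dy":-0.06,"rz":0.1},{"dx":0.18,"dy":-0.095,"rz":0.2},{"dx":0.235,"dy":-0.125,"rz":0.3},{"dx":0.29,"dy":-0.16,"rz":0.4}]'
```

```text
268.1799444172036 252.7925472961551 187.82691873134416 pos [ 0.294 -0.556  0.374] fwd [-0.252 -0.098 -0.963] right [ 0.365 -0.931 -0.001]validation failed for argument at $[0]...
```

```bash
python3 -m inch '[{"dx":0.06,"dy":-0.03,"dz":0,"rx":0,"ry":0,"rz":0},{"dx":0.12,"dy":-0.06,"dz":0,"rx":0,"ry":0,"rz":0.1},{"dx":0.18,"dy":-0.095,"dz":0,"rx":0,"ry":0,"rz":0.2},{"dx":0.235,"dy":-0.125,"dz":0,"rx":0,"ry":0,"rz":0.3},{"dx":0.29,"dy":-0.16,"dz":0,"rx":0,"ry":0,"rz":0.4}]'
```

```text
time: 0.9
tool_pos: [0.384, -0.3959, 0.2315]
tool_rot: [0.0, 0.995, -0.102, 0.0]
contact_force: [0.9, 0.6, -0.6]
gripper_width: 0.998
grasp_force: 0.0
```

Run:
```python
from plant import state, optics,nets
from h import *
c=optics.camera_info("wrist");im=optics.grab_frame("wrist");cv2.imwrite("pics/w1.png",im[:,:,::-1])
s=state();print(s["tool_pos"],s["tool_rot"]);print(proj(c,(0.47,-.291,.02)))
for n in("knob",):
  print([(np.round(d["bbox"],1).tolist(),round(d["confidence"],2)) for d in nets.boxes_of("wrist",n)])
import json;json.dump({k:np.array(v).tolist() for k,v in c.items()},open("c1.json","w"))
```

```text
[ 0.38757508 -0.39083657  0.23150087] [-0.00215088  0.9947424  -0.10237461  0.00153831]
[159.92602595 118.63768202]
[([162.1, 114.4, 45.4, 41.9], 0.95), ([157.2, 185.2, 47.5, 36.3], 0.93), ([225.0, 103.3, 47.6, 36.9], 0.57)]
```

View pics/w1.png

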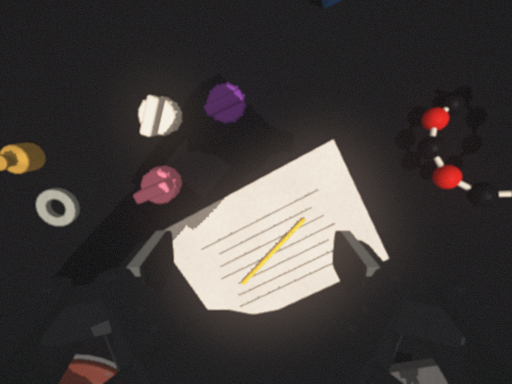

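White knob at (162,114), its bar running (150,97)–(148,135) almost up the picture; purple is at (225,103) and pink at (160,185). I'll move nearer for a second view.

```bash
python3 -m inch '[{"dx":0.03,"dy":-0.06,"dz":0.02,"rx":0,"ry":0,"rz":0.08},{"dx":0.05,"dy":-0.11,"dz":0.045,"rx":0,"ry":0,"rz":0.16},{"dx":0.064,"dy":-0.136,"dz":0.0625,"rx":0,"ry":0,"rz":0.2},{"dx":0.064,"dy":-0.136,"dz":0.0625,"rx":0,"ry":0,"rz":0.2},{"dx":0.064,"dy":-0.136,"dz":0.0625,"rx":0,"ry":0,"rz":0.2}]' 0.2
python3 - <<'E'
from plant import state, optics,nets
from h import *
import json
c=optics.camera_info("wrist");im=optics.grab_frame("wrist");cv2.imwrite("pics/w2.png",im[:,:,::-1])
s=state();print(s["tool_pos"],s["tool_rot"],s["gripper_width"]);
o=nets.outline_of("wrist","knob");print([(np.round(d["bbox"],1).tolist(),round(d["confidence"],2)) for d in o])
c1=json.load(open("c1.json"))
u=o[0]["bbox"][:2];X=tri(c1,(162.1,114.4),c,u);print(X,proj(c,X)-u)
json.dump({k:np.array(v).tolist() for k,v in c.items()},open("c2.json","w"))
x,y=map(int,u);cr=im[y-50:y+50,x-60:x+60,::-1];print(x-60,y-50)
a=cv2.imread("pics/w1.png")[84:144,102:222]
cv2.imwrite("pics/w2c.png",cv2.resize(np.vstack([cr,a]),None,fx=3.6,fy=3.6,interpolation=2))
E
```

```text
time: 1.5
tool_pos: [0.4544, -0.3011, 0.1811]
tool_rot: [0.0, 0.969, -0.246, -0.0]
contact_force: [-0.2, -0.3, 0.1]
gripper_width: 0.599
grasp_force: 0.0
[ 0.45448456 -0.30190942  0.18194555] [ 4.93129329e-04  9.69170116e-01 -2.46391891e-01  2.80887535e-04] 0.5994075218861891
[([256.1, 239.6, 38.5, 52.1], 0.92), ([240.5, 166.6, 42.6, 49.2], 0.63), ([312.2, 130.7, 53.8, 42.9], 0.57)]
[ 0.46028163 -0.32484623  0.1839378 ] [ 32.02791407 -27.21632024]
196 189
```

View pics/w2c.png

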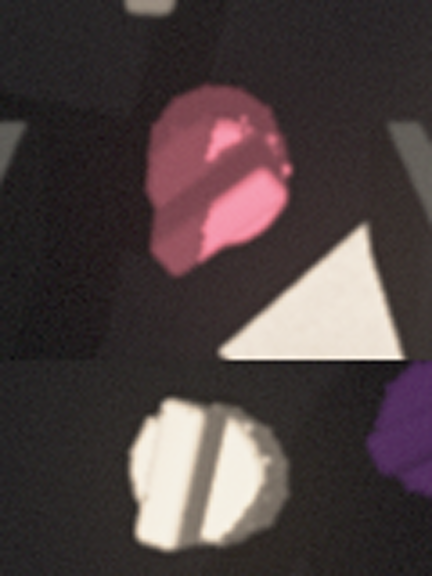

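Upper crop is the pink look-alike (the net's first hit). The white knob is the second hit at (240,167). In the lower crop its bar's top face runs from (153.4,95.7) to (146.4,135.4) in w1.

Run:
```python
from h import *
import json
c1,c2=json.load(open("c1.json")),json.load(open("c2.json"))
a,b=back(c1,(153.4,95.7),.059),back(c1,(146.4,135.4),.059);print(a,b,(a+b)/2,np.linalg.norm(a-b),np.degrees(np.arctan2(*(a-b)[1::-1])))
u=(240.5,166.6);X=tri(c1,(162.1,114.4),c2,u);print(X,proj(c2,X)-u)
x,y=240,167;cr=cv2.imread("pics/w2.png")[y-40:y+40,x-50:x+50];print(x-50,y-40)
cv2.imwrite("pics/w2d.png",cv2.resize(cr,None,fx=6,fy=6,interpolation=2))
```

```text
[ 0.49340674 -0.30419429  0.059     ] [ 0.45328843 -0.28309973  0.059     ] [ 0.47334758 -0.29364701  0.059     ] 0.04532614208342187 -27.735778804576807
[ 0.47270403 -0.29418399  0.02300417] [ 0.76376358 -2.08221606]
190 127
```

View pics/w2d.png

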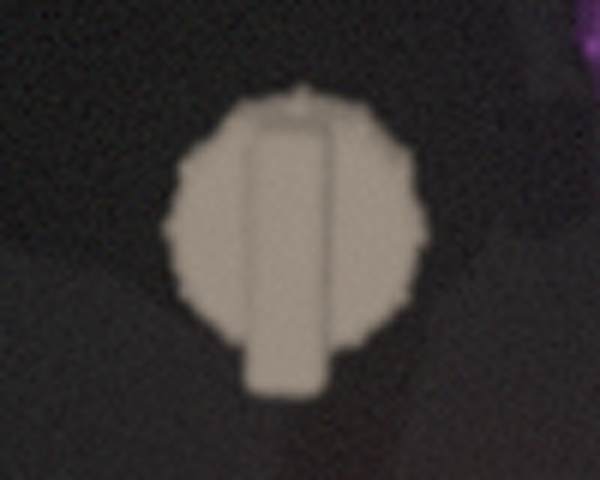

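The white knob sits alone with its bar upright in the picture: bar top from (238.3,147.8) to (237.7,192.8), purple only at the corner.

Run:
```python
from h import *
from plant import state
import json
c1,c2=json.load(open("c1.json")),json.load(open("c2.json"))
A=tri(c1,(153.4,95.7),c2,(238.3,147.8));B=tri(c1,(146.4,135.4),c2,(237.7,192.8));print(A,B)
a,b=back(c2,(238.3,147.8),.059),back(c2,(237.7,192.8),.059);m=(a+b)/2;ang=np.degrees(np.arctan2(*(a-b)[1::-1]));print(m,np.linalg.norm(a-b),ang)
s=state();q=s["tool_rot"];y=2*np.arctan2(q[2],q[1]);d=m[:2]-s["tool_pos"][:2]
print(s["tool_pos"],np.degrees(y),"dx,dy",np.array([d@[np.cos(y),np.sin(y)],d@[np.sin(y),-np.cos(y)]])/.8,"dz",(s["tool_pos"][2]-.036)/.8,"rz",(y-np.radians(ang))/1.5)
```

```text
[ 0.49370598 -0.3041314   0.05815427] [ 0.45296235 -0.28054694  0.05366046]
[ 0.47393231 -0.29280997  0.059     ] 0.046345731675798044 -30.08080217098724
[ 0.45449866 -0.30232092  0.18234759] -28.58714134010763 dx,dy [ 0.01564195 -0.02206297] dz 0.18293448626050496 rz 0.017379532937948878
```

```bash
python3 -m inch '[{"dx":0.0156,"dy":-0.022,"dz":0.05,"rx":0,"ry":0,"rz":0.017},{"dx":0.0156,"dy":-0.022,"dz":0.1,"rx":0,"ry":0,"rz":0.017},{"dx":0.0156,"dy":-0.022,"dz":0.15,"rx":0,"ry":0,"rz":0.017},{"dx":0.0156,"dy":-0.022,"dz":0.181,"rx":0,"ry":0,"rz":0.017},{"dx":0.0156,"dy":-0.022,"dz":0.181,"rx":0,"ry":0,"rz":0.017}]'
python3 -m inch '[{"dx":0,"dy":0,"dz":0,"rx":0,"ry":0,"rz":0},{"dx":0,"dy":0,"dz":0,"rx":0,"ry":0,"rz":0},{"dx":0,"dy":0,"dz":0,"rx":0,"ry":0,"rz":0},{"dx":0,"dy":0,"dz":0,"rx":0,"ry":0,"rz":0},{"dx":0,"dy":0,"dz":0,"rx":0,"ry":0,"rz":0}]' -1
```

```text
time: 2.1
tool_pos: [0.471, -0.2908, 0.0329]
tool_rot: [-0.001, 0.966, -0.26, -0.003]
contact_force: [-0.6, 1.3, -0.8]
gripper_width: 0.601
grasp_force: 0.0
time: 2.6
tool_pos: [0.4755, -0.2931, 0.0393]
tool_rot: [0.001, 0.966, -0.259, 0.002]
contact_force: [-2.3, -2.1, 6.8]
gripper_width: 0.144
grasp_force: 63.0
```

```bash
for i in 1 2; do python3 -m inch '[{"dx":0,"dy":0,"dz":0,"rx":0,"ry":0,"rz":0}]'; done
```

```text
time: 2.7
tool_pos: [0.4755, -0.2931, 0.0393]
tool_rot: [0.001, 0.966, -0.259, 0.002]
contact_force: [-2.6, -2.0, 6.8]
gripper_width: 0.151
grasp_force: 63.0
time: 2.8
tool_pos: [0.4755, -0.2931, 0.0393]
tool_rot: [0.001, 0.966, -0.259, 0.002]
contact_force: [-1.6, -1.6, 7.8]
gripper_width: 0.148
grasp_force: 63.0
```

```bash
python3 -m inch '[{"dx":0,"dy":0,"dz":-0.03,"rx":0,"ry":0,"rz":0},{"dx":0,"dy":0,"dz":-0.08,"rx":0,"ry":0,"rz":0},{"dx":0,"dy":0,"dz":-0.13,"rx":0,"ry":0,"rz":0},{"dx":0,"dy":0,"dz":-0.18,"rx":0,"ry":0,"rz":0},{"dx":0,"dy":0,"dz":-0.2,"rx":0,"ry":0,"rz":0}]'
python3 -m inch '[{"dx":-0.016,"dy":-0.05,"dz":-0.02,"rx":0,"ry":0,"rz":0},{"dx":-0.032,"dy":-0.1,"dz":-0.04,"rx":0,"ry":0,"rz":0},{"dx":-0.05,"dy":-0.16,"dz":-0.04,"rx":0,"ry":0,"rz":0},{"dx":-0.07,"dy":-0.22,"dz":-0.04,"rx":0,"ry":0,"rz":0},{"dx":-0.09,"dy":-0.27,"dz":-0.04,"rx":0,"ry":0,"rz":0}]'
python3 -m inch '[{"dx":-0.02,"dy":-0.06,"dz":0,"rx":0,"ry":0,"rz":0},{"dx":-0.02,"dy":-0.06,"dz":0,"rx":0,"ry":0,"rz":0},{"dx":-0.02,"dy":-0.06,"dz":0,"rx":0,"ry":0,"rz":0}]'
python3 - <<'E'
from plant import state, optics,nets
from h import *
import json
s=state();c=optics.camera_info("wrist");im=optics.grab_frame("wrist");cv2.imwrite("pics/w3.png",im[:,:,::-1])
print(s["joint_pos"],proj(c,(.589,.09,.067)))
for n in ("turntable","stud_tip","seat"):print(n,[(np.round(d["bbox"],1).tolist(),round(d["confidence"],2)) for d in nets.boxes_of("wrist",n)])
json.dump({k:np.array(v).tolist() for k,v in c.items()},open("c3.json","w"))
E
```

```text
time: 3.3
tool_pos: [0.4758, -0.2925, 0.2018]
tool_rot: [0.001, 0.966, -0.259, 0.004]
contact_force: [0.6, -0.0, -1.5]
gripper_width: 0.146
grasp_force: 61.9
time: 3.8
tool_pos: [0.5194, -0.0659, 0.2273]
tool_rot: [-0.0, 0.966, -0.259, -0.001]
contact_force: [0.9, -0.0, -1.6]
gripper_width: 0.148
grasp_force: 61.9
time: 4.1
tool_pos: [0.5294, -0.0177, 0.2272]
tool_rot: [0.0, 0.966, -0.258, -0.001]
contact_force: [-0.5, -0.2, -0.8]
gripper_width: 0.145
grasp_force: 61.9
[-1.73647553e-01 -1.73167994e-01  1.83603291e+00 -4.70372616e-04
  1.48083993e+00  1.91840526e+00] [148.15650757 176.47629241]
turntable [([159.9, 163.7, 132.9, 123.7], 0.79), ([357.6, 221.3, 39.1, 42.0], 0.26)]
stud_tip [([157.8, 165.4, 132.1, 125.5], 0.89), ([254.4, 237.7, 73.1, 104.9], 0.57)]
seat [([160.2, 162.4, 127.8, 124.7], 0.9)]
```

View pics/w3.png

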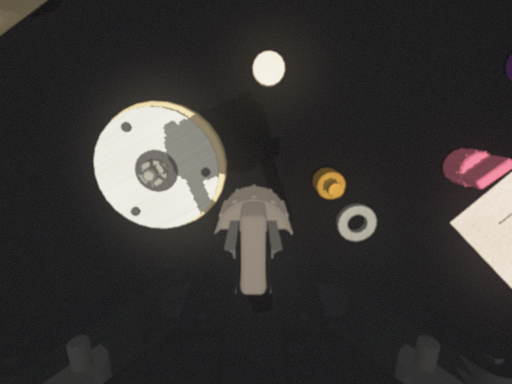

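The knob is held upright at (254,245). The turntable disc is at (160,164), its hub at (155,171), and the bright stud tip is near (148,177). I'll take a second, closer view to fix the axis.

```bash
python3 -m inch '[{"dx":-0.01,"dy":-0.055,"dz":0,"rx":0,"ry":0,"rz":0},{"dx":-0.01,"dy":-0.067,"dz":0,"rx":0,"ry":0,"rz":0},{"dx":-0.01,"dy":-0.067,"dz":0,"rx":0,"ry":0,"rz":0},{"dx":-0.01,"dy":-0.067,"dz":0,"rx":0,"ry":0,"rz":0}]'
python3 - <<'E'
from plant import state, optics,nets
from h import *
import json
s=state();c=optics.camera_info("wrist");im=optics.grab_frame("wrist");cv2.imwrite("pics/w4.png",im[:,:,::-1])
u4=proj(c,(.589,.09,.067));print(s["tool_pos"],u4)
json.dump({k:np.array(v).tolist() for k,v in c.items()},open("c4.json","w"))
x,y=map(int,u4);print(x-33,y-33)
a=cv2.imread("pics/w3.png")[141:207,118:184];b=im[y-33:y+33,x-33:x+33,::-1]
cv2.imwrite("pics/hub.png",cv2.resize(np.hstack([a,b]),None,fx=6,fy=6,interpolation=2))
E
```

```text
time: 4.7
tool_pos: [0.5497, 0.0305, 0.2283]
tool_rot: [0.0, 0.966, -0.26, -0.0]
contact_force: [-1.0, -0.1, -1.4]
gripper_width: 0.147
grasp_force: 61.8
[0.54966913 0.03054189 0.22830998] [192.84250495 171.28732339]
159 138
```

View pics/hub.png

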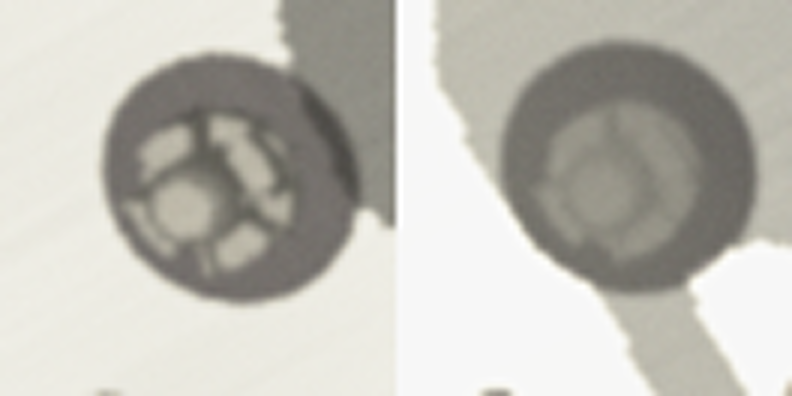

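Both crops show the hub ring, with the stud tip at (147.9,175.6) in w3 and (193.3,168.9) in w4. Ring centres are (155.9,170.3) and (197.4,165.2).

Run:
```python
from h import *
import json
c3,c4=json.load(open("c3.json")),json.load(open("c4.json"))
print(tri(c3,(147.9,175.6),c4,(193.3,168.9)),tri(c3,(155.9,170.3),c4,(197.4,165.2)))
for c,t,r in((c3,(147.9,175.6),(155.9,170.3)),(c4,(193.3,168.9),(197.4,165.2))):print(back(c,t,.067),back(c,r,.04))
# knob in gripper: bar top position in w4
from plant import state
m=cv2.imread("pics/w4.png");print(proj(c4,np.array([.5497,.0305,.2283+.0197])))
# disc edge fit
g=cv2.cvtColor(m,6).astype(np.uint8);b=cv2.morphologyEx((g>90).astype(np.uint8),cv2.MORPH_OPEN,np.ones((3,3)))
x=np.array(back(c4,(193.3,168.9),.067))
cv2.imwrite("pics/w4c.png",cv2.resize(m[200:330,190:320],None,fx=4.5,fy=4.5,interpolation=2))
```

```text
[0.59074108 0.08655708 0.07284728] [0.59061018 0.08857549 0.04185537]
[0.5899974  0.08964131 0.067     ] [0.59043637 0.08945568 0.04      ]
[0.59108678 0.08798088 0.067     ] [0.59066739 0.0890108  0.04      ]
[256.11335868 254.07893334]
```

View pics/w4c.png

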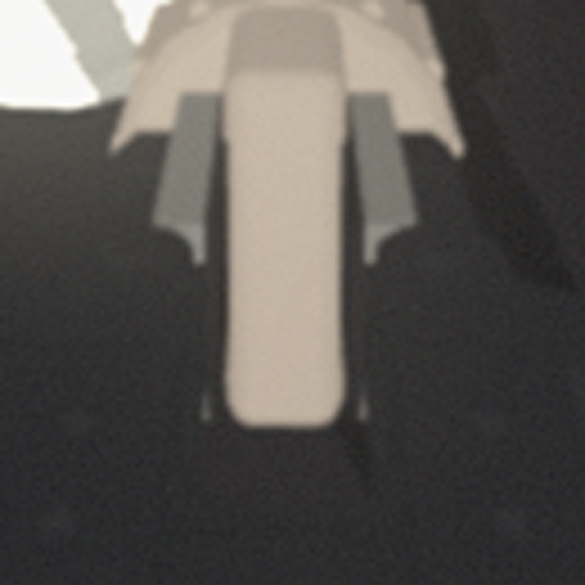

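The bar's top face in w4 runs from (252.5,215.2) to (253.4,294.0). The pads sit either side of it.

Run:
```python
from h import *
import json
from plant import state
c4=json.load(open("c4.json"));s=state();t=np.array(s["tool_pos"]);q=s["tool_rot"];y=2*np.arctan2(q[2],q[1])
for z in(.244,.248,.252):
    a,b=back(c4,(252.5,215.2),z),back(c4,(253.4,294),z);m=(a+b)/2
    o=(m-t)[:2];L=np.linalg.norm(a-b)
    print(z,L,"off tool",o@[np.cos(y),np.sin(y)],o@[np.sin(y),-np.cos(y)],"bar deg",np.degrees(np.arctan2(*(a-b)[1::-1])),np.degrees(y))
    d=np.array([.5905,.0888])-m[:2];print("dx,dy",np.array([d@[np.cos(y),np.sin(y)],d@[np.sin(y),-np.cos(y)]])/.8)
print(t)
```

```text
0.244 0.04679743278463249 off tool -0.0035732309206672826 -0.0017093515258258156 bar deg -29.512729820439173 -30.10596866940343
dx,dy [ 0.01210158 -0.08661225]
0.248 0.04532630155792952 off tool -0.0012546183259339696 -0.001711821883796509 bar deg -29.512729820439134 -30.10596866940343
dx,dy [ 0.00920331 -0.08660916]
0.252 0.04385517033122646 off tool 0.0010639942687993432 -0.0017142922417672023 bar deg -29.512729820439162 -30.10596866940343
dx,dy [ 0.00630504 -0.08660607]
[0.54960271 0.03044249 0.22836813]
```

```bash
python3 -m inch '[{"dx":0.004,"dy":-0.045,"dz":0,"rx":0,"ry":0,"rz":0},{"dx":0.0085,"dy":-0.0873,"dz":0.0,"rx":0,"ry":0,"rz":0},{"dx":0.0085,"dy":-0.0873,"dz":0.05,"rx":0,"ry":0,"rz":0},{"dx":0.0085,"dy":-0.0873,"dz":0.1,"rx":0,"ry":0,"rz":0},{"dx":0.0085,"dy":-0.0873,"dz":0.14,"rx":0,"ry":0,"rz":0}]'
python3 -m inch '[{"dx":0,"dy":0,"dz":0,"rx":0,"ry":0,"rz":0},{"dx":0,"dy":0,"dz":0,"rx":0,"ry":0,"rz":0},{"dx":0,"dy":0,"dz":0,"rx":0,"ry":0,"rz":0}]'
python3 - <<'E'
from plant import state, optics
from h import *
c=optics.camera_info("wrist");im=optics.grab_frame("wrist");s=state();t=s["tool_pos"]
cs,ct=optics.camera_info("scene"),optics.camera_info("top")
a=optics.grab_frame("scene");b=optics.grab_frame("top")
us=proj(cs,(.59,.089,.09)).astype(int);ut=proj(ct,(.59,.089,.09)).astype(int);print(us,ut,s["tool_pos"],s["joint_pos"])
L=[im[150:290,190:330],a[us[1]-35:us[1]+35,us[0]-35:us[0]+35]]
print(us-35)
cv2.imwrite("pics/over.png",np.hstack([cv2.resize(x[:,:,::-1],(400,400),interpolation=2) for x in L]))
E
```

```text
time: 5.25
tool_pos: [0.5898, 0.0877, 0.1143]
tool_rot: [0.0, 0.966, -0.259, -0.001]
contact_force: [-0.5, 0.7, -1.2]
gripper_width: 0.146
grasp_force: 61.8
time: 5.55
tool_pos: [0.5925, 0.0882, 0.1195]
tool_rot: [-0.001, 0.966, -0.259, 0.002]
contact_force: [-0.4, 1.0, -1.3]
gripper_width: 0.154
grasp_force: 61.9
[284 217] [227 173] [0.59263433 0.08832201 0.11980632] [ 2.38144940e-02  8.19262825e-02  1.77449641e+00 -5.59743377e-05
  1.27998461e+00  2.11929802e+00]
[249 182]
```

View pics/over.png

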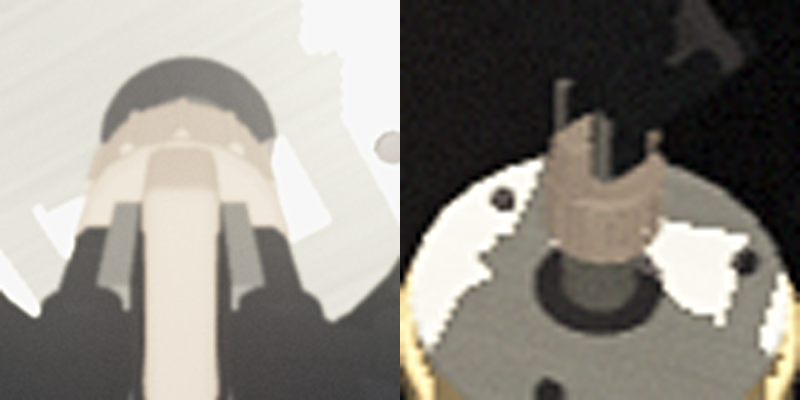

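The wrist crop shows the knob over the dark hub ring, with ring edges at columns 101 and 275 of the crop. The scene crop shows the skirt just above the stud. I'll work out the residual offset.

Run:
```python
from h import *
from plant import state,optics
c=optics.camera_info("wrist");s=state();t=np.array(s["tool_pos"]);q=s["tool_rot"];y=2*np.arctan2(q[2],q[1]);print(t,y)
f=lambda u,v:(190+u/2.857-.4,150+v/2.857-.4)
tf=lambda p:np.array([(p-t)[:2]@[np.cos(y),np.sin(y)],(p-t)[:2]@[np.sin(y),-np.cos(y)]])*1e3
print("ring",tf(back(c,f(188,140),.04)),"ring top edge",tf(back(c,f(188,58),.04)))
for v,z in((190,t[2]+.0197),(380,t[2]+.0197),(100,t[2]-.0063),(150,t[2]-.0063)):print("bar/skirt",tf(back(c,f(181,v),z)))
R=np.array(c["R"]);print("cam",tf(-R.T@np.array(c["t"])))
```

```text
[0.5922468  0.08854284 0.11924928] -0.5243015449798957
ring [-1.96686437  0.32200582] ring top edge [23.49845139  0.26807759]
bar/skirt [20.8238501  -1.54165893]
bar/skirt [-16.8745114  -1.5540701]
bar/skirt [29.98072699 -1.60754096]
bar/skirt [19.34683554 -1.61104188]
cam [69.61622919 -1.1982798 ]
```

```bash
python3 -m inch '[{"dx":0,"dy":0.0024,"dz":0,"rx":0,"ry":0,"rz":0},{"dx":0,"dy":0.0024,"dz":0.01,"rx":0,"ry":0,"rz":0},{"dx":0,"dy":0.0024,"dz":0.02,"rx":0,"ry":0,"rz":0},{"dx":0,"dy":0.0024,"dz":0.026,"rx":0,"ry":0,"rz":0},{"dx":0,"dy":0.0024,"dz":0.026,"rx":0,"ry":0,"rz":0}]'
python3 -m inch '[{"dx":0,"dy":0,"dz":0,"rx":0,"ry":0,"rz":0},{"dx":0,"dy":0,"dz":0,"rx":0,"ry":0,"rz":0}]'
```

```text
time: 6.2
tool_pos: [0.5893, 0.087, 0.0948]
tool_rot: [0.0, 0.966, -0.259, -0.001]
contact_force: [-0.1, 0.2, -1.8]
gripper_width: 0.146
grasp_force: 61.9
time: 6.4
tool_pos: [0.5895, 0.0871, 0.0954]
tool_rot: [0.0, 0.966, -0.259, -0.0]
contact_force: [-0.1, 0.5, -1.2]
gripper_width: 0.152
grasp_force: 61.9
```

```bash
python3 -m inch '[{"dx":0,"dy":0,"dz":0.003,"rx":0,"ry":0,"rz":0},{"dx":0,"dy":0,"dz":0.003,"rx":0,"ry":0,"rz":0},{"dx":0,"dy":0,"dz":0.003,"rx":0,"ry":0,"rz":0}]'
python3 -m inch '[{"dx":0,"dy":0,"dz":0.003,"rx":0,"ry":0,"rz":0},{"dx":0,"dy":0,"dz":0.003,"rx":0,"ry":0,"rz":0},{"dx":0,"dy":0,"dz":0.003,"rx":0,"ry":0,"rz":0}]'
```

```text
time: 6.7
tool_pos: [0.5901, 0.0871, 0.0944]
tool_rot: [-0.0, 0.966, -0.259, 0.0]
contact_force: [-1.4, -0.8, 4.7]
gripper_width: 0.146
grasp_force: 62.7
time: 7.0
tool_pos: [0.5906, 0.0871, 0.094]
tool_rot: [-0.0, 0.966, -0.259, 0.001]
contact_force: [-6.0, -0.8, 14.1]
gripper_width: 0.148
grasp_force: 64.1
```

```bash
python3 -m inch '[{"dx":0,"dy":0,"dz":-0.0015,"rx":0,"ry":0,"rz":0},{"dx":0,"dy":0,"dz":-0.0015,"rx":0,"ry":0,"rz":-0.05},{"dx":0,"dy":0,"dz":-0.0015,"rx":0,"ry":0,"rz":-0.1},{"dx":0,"dy":0,"dz":-0.0015,"rx":0,"ry":0,"rz":-0.15},{"dx":0,"dy":0,"dz":-0.0015,"rx":0,"ry":0,"rz":-0.15}]'
python3 -c "
from plant import state
s=state();print(s['ft_torque'],s['joint_pos'])"
```

```text
time: 7.5
tool_pos: [0.5914, 0.0872, 0.094]
tool_rot: [-0.001, 0.989, -0.148, 0.002]
contact_force: [-0.9, 0.7, 5.8]
gripper_width: 0.145
grasp_force: 62.8
[ 0.12069868 -0.0776211  -0.03638751] [2.18140647e-02 1.08293071e-01 1.79298961e+00 4.10663089e-04
 1.23600657e+00 1.89037915e+00]
```

```bash
python3 -m inch '[{"dx":0,"dy":0,"dz":0,"rx":0,"ry":0,"rz":-0.05},{"dx":0,"dy":0,"dz":0,"rx":0,"ry":0,"rz":-0.1},{"dx":0,"dy":0,"dz":0,"rx":0,"ry":0,"rz":-0.1}]'
python3 -m inch '[{"dx":0,"dy":0,"dz":0,"rx":0,"ry":0,"rz":-0.05},{"dx":0,"dy":0,"dz":0,"rx":0,"ry":0,"rz":-0.1},{"dx":0,"dy":0,"dz":0,"rx":0,"ry":0,"rz":-0.1}]'
python3 -c "
from plant import state
s=state();print(s['ft_torque'],s['joint_pos'])"
```

```text
time: 7.8
tool_pos: [0.59, 0.0873, 0.092]
tool_rot: [-0.0, 0.997, -0.075, 0.001]
contact_force: [0.7, 1.5, -0.1]
gripper_width: 0.145
grasp_force: 62.0
time: 8.1
tool_pos: [0.5895, 0.0871, 0.0916]
tool_rot: [-0.0, 1.0, -0.0, -0.0]
contact_force: [0.6, 0.9, -1.7]
gripper_width: 0.146
grasp_force: 61.9
[ 0.10276287 -0.09181019 -0.02775419] [2.18044628e-02 1.09853459e-01 1.79565787e+00 1.60626299e-04
 1.23644156e+00 1.59319323e+00]
```

```bash
python3 -m inch '[{"dx":0,"dy":0,"dz":0.002,"rx":0,"ry":0,"rz":0},{"dx":0,"dy":0,"dz":0.0035,"rx":0,"ry":0,"rz":0},{"dx":0,"dy":0,"dz":0.0035,"rx":0,"ry":0,"rz":0}]'
python3 -c "
from plant import state
s=state();print(s['ft_torque'],s['joint_pos'])"
```

```text
time: 8.4
tool_pos: [0.5899, 0.0871, 0.0905]
tool_rot: [0.0, 1.0, -0.0, -0.0]
contact_force: [-3.2, -0.1, 6.3]
gripper_width: 0.149
grasp_force: 63.0
[ 0.07641779  0.61345449 -0.0392654 ] [ 2.17796351e-02  1.11846573e-01  1.79543722e+00 -2.37112568e-05
  1.23454508e+00  1.59333823e+00]
```

```bash
python3 -m inch '[{"dx":0,"dy":0,"dz":0,"rx":0,"ry":0,"rz":-0.05},{"dx":0,"dy":0,"dz":0,"rx":0,"ry":0,"rz":-0.1},{"dx":0,"dy":0,"dz":0,"rx":0,"ry":0,"rz":-0.15},{"dx":0,"dy":0,"dz":0,"rx":0,"ry":0,"rz":-0.15}]'
python3 -m inch '[{"dx":0,"dy":0,"dz":0,"rx":0,"ry":0,"rz":-0.05},{"dx":0,"dy":0,"dz":0,"rx":0,"ry":0,"rz":-0.1},{"dx":0,"dy":0,"dz":0,"rx":0,"ry":0,"rz":-0.1}]'
python3 -c "
from plant import state
s=state();print(s['ft_torque'],s['joint_pos'])"
```

```text
time: 8.8
tool_pos: [0.5909, 0.0875, 0.0906]
tool_rot: [-0.0, 0.994, 0.112, 0.002]
contact_force: [1.1, 2.6, 3.1]
gripper_width: 0.144
grasp_force: 62.5
time: 9.1
tool_pos: [0.5909, 0.0879, 0.0905]
tool_rot: [-0.001, 0.983, 0.186, 0.002]
contact_force: [1.9, 4.6, 4.9]
gripper_width: 0.148
grasp_force: 62.6
[ 9.30121765e-01 -4.21233027e-01  8.73621729e-04] [0.02225655 0.11219028 1.79504092 0.00190475 1.23122077 1.2190538 ]
```

```bash
python3 -m inch '[{"dx":0.0005,"dy":-0.001,"dz":0.0005,"rx":0,"ry":0,"rz":0},{"dx":0.0005,"dy":-0.001,"dz":0.0005,"rx":0,"ry":0,"rz":-0.05},{"dx":0.0005,"dy":-0.001,"dz":0.0005,"rx":0,"ry":0,"rz":-0.1},{"dx":0.0005,"dy":-0.001,"dz":0.0005,"rx":0,"ry":0,"rz":-0.1}]'
python3 -c "
from plant import state
s=state();print(s['ft_torque'],s['joint_pos'][5])"
```

```text
time: 9.5
tool_pos: [0.5909, 0.0884, 0.0904]
tool_rot: [-0.0, 0.966, 0.259, 0.001]
contact_force: [0.9, 2.4, 7.1]
gripper_width: 0.148
grasp_force: 62.9
[ 0.6842757  -0.2668028   0.00423646] 1.0702510411459372
```

```bash
python3 -m inch '[{"dx":0,"dy":-0.0005,"dz":0,"rx":0,"ry":0,"rz":-0.05},{"dx":0,"dy":-0.0005,"dz":0,"rx":0,"ry":0,"rz":-0.1},{"dx":0,"dy":-0.0005,"dz":0,"rx":0,"ry":0,"rz":-0.1}]'
python3 -c "
from plant import state
s=state();print(s['ft_torque'],s['joint_pos'][5])"
python3 -m inch '[{"dx":0,"dy":-0.0005,"dz":0,"rx":0,"ry":0,"rz":-0.05},{"dx":0,"dy":-0.0005,"dz":0,"rx":0,"ry":0,"rz":-0.1},{"dx":0,"dy":-0.0005,"dz":0,"rx":0,"ry":0,"rz":-0.1}]'
python3 -c "
from plant import state
s=state();print(s['ft_torque'],s['joint_pos'][5])"
```

```text
time: 9.8
tool_pos: [0.5905, 0.0886, 0.09]
tool_rot: [0.0, 0.944, 0.33, 0.001]
contact_force: [2.0, 3.4, 5.7]
gripper_width: 0.147
grasp_force: 62.7
[ 0.67190538 -0.28723262 -0.0038139 ] 0.9214144648158032
time: 10.1
tool_pos: [0.5901, 0.0892, 0.0895]
tool_rot: [-0.0, 0.917, 0.4, 0.001]
contact_force: [3.0, 4.5, 3.3]
gripper_width: 0.144
grasp_force: 62.5
[ 0.91956019 -0.47060665 -0.07015835] 0.7723113159961664
```

```bash
python3 -m inch '[{"dx":0.0012,"dy":-0.0002,"dz":0.001,"rx":0,"ry":0,"rz":0},{"dx":0.0012,"dy":-0.0002,"dz":0.001,"rx":0,"ry":0,"rz":-0.03},{"dx":0.0012,"dy":-0.0002,"dz":0.001,"rx":0,"ry":0,"rz":-0.06},{"dx":0.0012,"dy":-0.0002,"dz":0.001,"rx":0,"ry":0,"rz":-0.06}]'
python3 -c "
from plant import state
s=state();print(s['ft_torque'],s['joint_pos'][5])"
```

```text
time: 10.5
tool_pos: [0.5897, 0.0903, 0.0878]
tool_rot: [-0.001, 0.898, 0.441, 0.0]
contact_force: [1.4, 5.7, 1.6]
gripper_width: 0.145
grasp_force: 62.4
[ 1.17035854 -0.30701614 -0.20861958] 0.683190673086612
```

```bash
python3 -m inch '[{"dx":0.0007,"dy":-0.0005,"dz":0.0,"rx":0,"ry":0,"rz":0.03},{"dx":0.0007,"dy":-0.0005,"dz":0.003,"rx":0,"ry":0,"rz":0.03},{"dx":0.0007,"dy":-0.0005,"dz":0.003,"rx":0,"ry":0,"rz":0.03}]'
python3 -c "
from plant import state
s=state();print(s['ft_torque'],s['joint_pos'][5])"
```

```text
time: 10.8
tool_pos: [0.5896, 0.0903, 0.0848]
tool_rot: [-0.0, 0.907, 0.422, -0.0]
contact_force: [3.0, 4.7, -0.6]
gripper_width: 0.15
grasp_force: 62.0
[ 0.93024478 -0.54995274 -0.10309018] 0.7272019570420034
```

```bash
python3 -m inch '[{"dx":0.001,"dy":-0.0003,"dz":0.002,"rx":0,"ry":0,"rz":0},{"dx":0.001,"dy":-0.0003,"dz":0.004,"rx":0,"ry":0,"rz":0},{"dx":0.001,"dy":-0.0003,"dz":0.004,"rx":0,"ry":0,"rz":0}]'
python3 -c "
from plant import state
s=state();print(s['ft_torque'],s['joint_pos'][5])"
```

```text
time: 11.1
tool_pos: [0.5899, 0.0907, 0.083]
tool_rot: [-0.0, 0.907, 0.422, -0.001]
contact_force: [-1.3, 2.9, 6.3]
gripper_width: 0.148
grasp_force: 62.8
[ 0.61811717  0.2605552  -0.04763101] 0.7281313099685122
```

```bash
python3 -m inch '[{"dx":-0.0002,"dy":0.0005,"dz":0.0007,"rx":0,"ry":0,"rz":0.1},{"dx":-0.0005,"dy":0.001,"dz":0.0014,"rx":0,"ry":0,"rz":0.2},{"dx":-0.0005,"dy":0.001,"dz":0.0016,"rx":0,"ry":0,"rz":0.2}]'
python3 -c "
from plant import state
s=state();print(s['ft_torque'],s['joint_pos'][5])"
```

```text
time: 11.4
tool_pos: [0.5903, 0.0887, 0.0823]
tool_rot: [0.001, 0.96, 0.281, -0.001]
contact_force: [-2.0, -1.0, 8.5]
gripper_width: 0.143
grasp_force: 63.2
[-0.14269436  0.59005409  0.03611662] 1.0290210694407003
```

```bash
python3 -m inch '[{"dx":-0.0002,"dy":0.0004,"dz":0.0006,"rx":0,"ry":0,"rz":0.1},{"dx":-0.0004,"dy":0.0008,"dz":0.0014,"rx":0,"ry":0,"rz":0.2},{"dx":-0.0004,"dy":0.0008,"dz":0.0014,"rx":0,"ry":0,"rz":0.2}]'
python3 -c "
from plant import state
s=state();print(s['ft_torque'],s['joint_pos'][5])"
```

```text
time: 11.7
tool_pos: [0.5905, 0.0881, 0.0808]
tool_rot: [0.001, 0.991, 0.134, -0.001]
contact_force: [-0.9, -0.4, 5.3]
gripper_width: 0.145
grasp_force: 62.8
[0.04715729 0.19026117 0.02316839] 1.3278458405802882
```

```bash
python3 -m inch '[{"dx":-0.0002,"dy":0.0004,"dz":0.001,"rx":0,"ry":0,"rz":0.1},{"dx":-0.0003,"dy":0.0006,"dz":0.0018,"rx":0,"ry":0,"rz":0.16},{"dx":-0.0003,"dy":0.0006,"dz":0.0018,"rx":0,"ry":0,"rz":0.16}]'
python3 -c "
from plant import state
s=state();print(s['ft_torque'],s['joint_pos'][5])"
```

```text
time: 12.0
tool_pos: [0.5905, 0.0875, 0.0794]
tool_rot: [0.001, 1.0, 0.015, -0.0]
contact_force: [-0.9, -0.2, 5.6]
gripper_width: 0.147
grasp_force: 62.9
[ 0.07704512  0.20947421 -0.02213632] 1.566063749430298
```

```bash
python3 -m inch '[{"dx":-0.0001,"dy":0.0003,"dz":0.0004,"rx":0,"ry":0,"rz":0.06},{"dx":-0.0001,"dy":0.0003,"dz":0.0006,"rx":0,"ry":0,"rz":0.06}]'
python3 -c "
from plant import state
s=state();print(s['ft_torque'],s['joint_pos'][5])"
```

```text
time: 12.2
tool_pos: [0.5903, 0.0875, 0.0793]
tool_rot: [0.001, 1.0, -0.03, -0.001]
contact_force: [-2.9, 0.7, 8.2]
gripper_width: 0.147
grasp_force: 63.2
[ 0.15241659  0.46206558 -0.01791283] 1.6554717880694512
```

```bash
python3 -m inch '[{"dx":0,"dy":0.0002,"dz":0,"rx":0,"ry":0,"rz":0.04},{"dx":0,"dy":0.0002,"dz":0,"rx":0,"ry":0,"rz":0.04}]'
python3 -c "
from plant import state
s=state();print(s['ft_torque'],s['joint_pos'][5])"
python3 -m inch '[{"dx":0,"dy":0,"dz":-0.002,"rx":0,"ry":0,"rz":0},{"dx":0,"dy":0,"dz":-0.002,"rx":0,"ry":0,"rz":0},{"dx":0,"dy":0,"dz":-0.002,"rx":0,"ry":0,"rz":0},{"dx":0,"dy":0,"dz":-0.002,"rx":0,"ry":0,"rz":0},{"dx":0,"dy":0,"dz":-0.002,"rx":0,"ry":0,"rz":0}]' 0.2
```

```text
time: 12.4
tool_pos: [0.5903, 0.0877, 0.0793]
tool_rot: [0.001, 0.998, -0.06, -0.001]
contact_force: [-2.8, 1.3, 8.1]
gripper_width: 0.146
grasp_force: 63.2
[0.26784247 0.44985115 0.01411711] 1.7147026780026589
time: 12.9
tool_pos: [0.5902, 0.0882, 0.0793]
tool_rot: [0.0, 0.998, -0.059, -0.0]
contact_force: [-0.4, -1.1, 0.7]
gripper_width: 0.599
grasp_force: 0.0
```

Constant z and low torque: it's home and released. I'll retreat and check.

```bash
python3 -m inch '[{"dx":0,"dy":0,"dz":-0.04,"rx":0,"ry":0,"rz":0},{"dx":0,"dy":0,"dz":-0.1,"rx":0,"ry":0,"rz":0},{"dx":-0.03,"dy":0,"dz":-0.15,"rx":0,"ry":0,"rz":0},{"dx":-0.06,"dy":0,"dz":-0.18,"rx":0,"ry":0,"rz":0},{"dx":-0.06,"dy":0,"dz":-0.18,"rx":0,"ry":0,"rz":0}]'
python3 -m inch '[{"dx":0,"dy":0,"dz":0,"rx":0,"ry":0,"rz":0},{"dx":0,"dy":0,"dz":0,"rx":0,"ry":0,"rz":0}]'
python3 - <<'E'
from plant import state, optics
from h import *
c=optics.camera_info("wrist");im=optics.grab_frame("wrist");cs=optics.camera_info("scene");a=optics.grab_frame("scene")
u=proj(c,(.588,.089,.07)).astype(int);v=proj(cs,(.588,.089,.07)).astype(int);print(u,v)
L=[im[max(u[1]-60,0):max(u[1]-60,0)+120,u[0]-60:u[0]+60],a[v[1]-35:v[1]+35,v[0]-35:v[0]+35]]
cv2.imwrite("pics/end.png",np.hstack([cv2.resize(x[:,:,::-1],(400,400),interpolation=2) for x in L]))
for n in ():pass
E
```

```text
time: 13.4
tool_pos: [0.5437, 0.0946, 0.2292]
tool_rot: [-0.0, 0.998, -0.059, 0.004]
contact_force: [0.8, 0.2, 0.4]
gripper_width: 0.606
grasp_force: 0.0
time: 13.6
tool_pos: [0.5424, 0.0939, 0.2218]
tool_rot: [0.0, 0.998, -0.06, -0.001]
contact_force: [0.3, 0.5, -0.7]
gripper_width: 0.605
grasp_force: 0.0
[253 135] [284 222]
```

View pics/end.png

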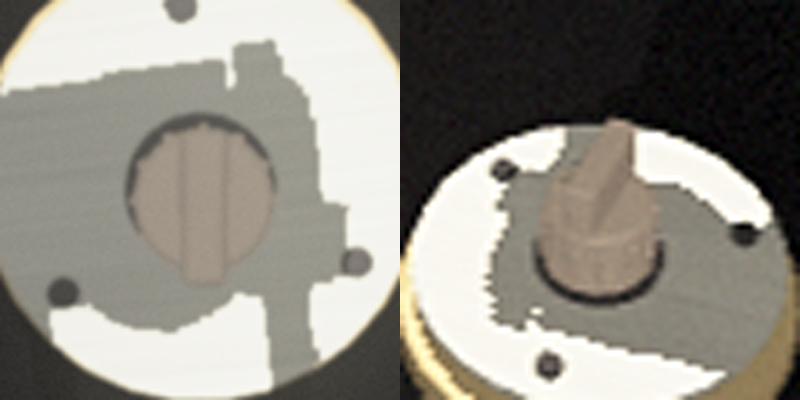

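The knob sits upright and centred on the dark hub ring at about (253,135) in the wrist view, its skirt flat on the disc, and the gripper is clear.

```bash
python3 -c "
from plant import ticket;print(ticket.job_done())"
```

```text
the job is handed in; nothing more can be done
None
```

The white clamp knob is threaded back onto the stud, turned home with its skirt flat on the disc, and released; I handed the job in at about 13.7 s, and the verdict was not shown.

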